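Put the washed steamer set back together on the hob

ROBOT

A 6-joint arm with a two-finger parallel gripper is mounted at the origin on the work surface. World frame = base frame: x ahead of the robot, y to its left, z up, the work surface at z = 0. Lengths are in m, angles in rad, forces in N, time in s.
With the tool pointing down it reaches from about 0.375 to 0.825 m from the base axis. Payload 5.5 kg.
Tool frame: the origin (TCP) lies midway between the tips of the shut fingers; the grasp point (between the pads) lies 19 mm behind it; z points along the fingers, y is the line along which they close (so a half turn about z gives the same grasp; the last joint's range is limited). The gripper opens to 85 mm and grips with 20 to 120 N. Pads are 22 mm wide; open, the fingers measure 114 mm over their backs; the gripper's body (76 mm by 85 mm) begins 54 mm behind the grasp point. The pads swing forward as they close: fully open they stand 13 mm farther back than shut.
Start: joints at [1.298, 0.314, -0.047, 1.21, 0, 1.571], TCP at [0.162, 0.578, 0.231] pointing down, gripper open.
Joint ranges: [-2.67, 2.67], [-0.69, 1.73], [-1.03, 1.25], [-2.08, 2.16], [-1.42, 1.45], [-3.14, 3.14]. Speed limits (rad/s): [2.39, 2.39, 3.01, 3.14, 3.14, 3.14].

INTERFACE

Orientations are given as a unit quaternion [w, x, y, z].
In Python, from bench import * gives the robot as it stands.
- The arm moves only by the shell command python3 -m jog 'ROWS'. ROWS is text: rows parted by semicolons, each of 7 numbers parted by spaces: the shift along the tool's x, y, z scaled (see below), then the turn, a rotation vector about the tool's x, y, z scaled (see below), then the opening, from -1 (shut) to 1 (fully open), so that 0 is half open. A call has 1 to 10 rows; each row is the pose to reach, as a shift and turn from the pose commanded when the call began, along the tool's axes at that moment; what a row does not reach only later rows make up. The controller multiplies each number of a shift by 1 m and each number of a turn by 45 degrees. A row lasts 1/12 s, in which the tool goes at most 41.7 mm and 7.16 degrees, less where a joint would pass 70% of its speed; a pose out of reach is approached as far as the arm can. A call with a number of a shift or a turn outside -1 to 1 is refused whole. A call with a gripper value outside its range is refused whole. The fingers move at their own pace and stop on an object; the grip force is fixed at half the most. Time passes only in rows, so rows that repeat a pose let the fingers close. It gives the time, the measured TCP pose, the force, the opening and the grip force at its end, in the units of the state.
- sense(): the state, without advancing time (a new reading comes with each control period).
- snapshot(name): name is "side" or "top" or "wrist"; returns a dict with "color" (420x560x3 uint8, blue, green, red), "mtx" (3x3 intrinsics, pixels), "extrinsics" (4x4, takes a point from world to camera coordinates); the wrist camera has in their place "mount" (4x4, takes a point from camera to tool coordinates, whose origin is the TCP and whose axes are the flange's). Camera axes: x right, y down, z forward; pixel columns grow to the right and rows downward; lengths in m; the calibration is good to about 2 mm. A picture is of the moment at which its call begins: read the wrist's pose just before it. There is no depth.
- sign_off(): hands the job in; it is judged then, once.
Trained networks look in the newest picture that a camera, given by its name, has taken for a name from the list of things; names that differ only in an ending like _2 or _b are one class to them, and where a whole thing is asked for, a point or a joint stands for the part that bears it (a point fixed in the world has none). Each returns a list of dicts, best first, with "score" (0 to 1); they miss things now and then, are a little off and sometimes report something else, mostly with a low value. They report only what shows in the picture. A call takes as long as a camera call. They do not tell look-alikes from the thing itself.
- trace(camera, target): "pixels" (420x560 bool, what is visible of it) and "at" ([column, row] in pixels, amid what is visible of it).
The state is a dict: "clock": time; "joint_positions": joint angles; "qvel": joint speeds; "tau": joint torques, N m; "tool_pos": TCP position; "ee_rot": TCP orientation; "contact_force": force on the tool from outside, world axes, zero at the start; "wrist_torque": the same for the moment, N m; "finger_gap": opening from 0.0 (shut) to 1.0 (fully open); "finger_force": force on a finger pad.
Only numpy, scipy, OpenCV 4.12 (cv2) and the standard library are available. Lean on these libraries where they do the work, as an engineer would, in place of code of your own. Each camera call takes 0.05 s, during which the arm holds its last target. There are 200 camera calls.

TASK

The steamer set has been washed and its pieces lie on the counter. Put it back together in the large pot: the steaming rack stands on the bottom inside the pot, then the steamer insert sits fully home in the pot's mouth, then the large lid goes on the insert; and put the small lid on the small pot. Set each piece down rather than dropping it, let everything sit level, and leave the soap bottle, the camera and the pepper mill as they are.

Things in the scene. Friction and masses are not known exactly. Their poses are not given: they have to be found in the camera images.
- large_pot: Large steel pot, fixed, empty and open on one zone of the black glass hob (the small pot is on the other). Sizes in mm: outer diameter 168, inner 160, height 115; inner floor 6 above the underside. Two opposite loop handles along its +-y reach 32 beyond the wall, 89 to 101 up. Origin: centre of the underside, z up.
- small_pot: Small steel pot, fixed, empty and open on the other zone of the hob. Sizes in mm: outer diameter 128, inner 120, height 75; inner floor 6 above the underside. Two opposite loop handles along its +-y reach 32 beyond the wall, 49 to 61 up. Origin: centre of the underside, z up.
- steam_rack: Steel steaming rack, loose, 0.2 kg (sizes in mm): flat perforated round plate, 130 diameter, 25 to 28 up (edge upstand to 31), on three short legs. Lifting post in the middle with a round head 20 diameter, 56 to 80 above the feet: grip it there from above. Origin: on the axis, level with the feet, z up. In the pot: origin 6 above the large pot's.
- steamer_insert: Steel steamer insert, loose, 0.42 kg: open pan 75 mm high, perforated floor. Lower part (diameter 140, widening to 152 from 10 up) enters the large pot; a bead 174 diameter, underside 18 up, rests on its rim. Upper wall 168 outside, 158 inside. Central post with round head 20 diameter, 38 to 62 up: grip there from above. Origin: centre of underside, z up; seated 97 above the large pot's.
- large_lid: Large steel lid, loose, 0.38 kg, right way up. Lip (139 mm diameter, widening to 149, 8 deep) enters the insert's mouth; flange 172 diameter, underside 8 up, rests on the insert's rim. Dome top 20 up; black knob in the middle, 28 diameter, 36 to 60 up: grip it from above. Origin: centre of the lip's underside, z up; seated 67 above the insert's.
- small_lid: Small steel lid, loose, 0.22 kg, right way up. Lip (101 mm diameter, widening to 111, 8 deep) enters the small pot's mouth; flange 132 diameter, underside 8 up, rests on the pot's rim. Dome top 18 up; black knob in the middle, 26 diameter, 32 to 56 up: grip it from above. Origin: centre of the lip's underside, z up; seated 67 above the small pot's.
- soap_bottle: White pump soap bottle with a red band, 65 mm diameter, 173 mm high, loose; leave it alone. Origin: centre of the underside.
- camera: Black camera, 135 mm wide, 111 mm high, its lens pointing to its -x (reaching 89 mm from the origin), loose; leave it alone. Origin: underside, in the middle of the body.
- pepper_mill: Dark wooden pepper mill, 54 mm diameter, 160 mm high, loose; leave it alone. Origin: centre of the underside.
Not all that is in view belongs to the job. What is shaped like the large_lid but orange is not meant. What is shaped like the steam_rack but green is not meant.

How it is judged:
On the way, in this order (a step that is already met when the one before it is completed fails the run):
1. the steaming rack stands on the bottom inside the large pot (horizontal distance between steam_rack and large_pot below 0.022 m and z of steam_rack in the frame of large_pot between 0.003 and 0.009 m and angle between steam_rack's own z axis and vertical below 0.06 rad), for 0.2 s.
2. the steamer insert sits home in the large pot's mouth, over the rack (all of step 1 and horizontal distance between steamer_insert and large_pot below 0.01 m and z of steamer_insert in the frame of large_pot between 0.094 and 0.1 m and angle between steamer_insert's own z axis and vertical below 0.06 rad), for 0.2 s.
3. the large lid sits on the steamer insert (horizontal distance between steamer_insert and large_pot below 0.01 m and z of steamer_insert in the frame of large_pot between 0.094 and 0.1 m and angle between each of steamer_insert, large_lid's own z axis and vertical below 0.06 rad and horizontal distance between large_lid and steamer_insert below 0.01 m and z of large_lid in the frame of steamer_insert between 0.064 and 0.07 m), for 0.2 s.
At the end, for the whole second after the job is handed in: Rack upright on the large pot's floor; insert seated in the large pot's mouth, large lid in the insert's, small lid in the small pot's: each within 3 mm of its seated height, 10 mm of centre (rack 22 mm) and 0.06 rad of level; all released and at rest (all of step 1 and all of step 3 and horizontal distance between small_lid and small_pot below 0.01 m and z of small_lid in the frame of small_pot between 0.064 and 0.07 m and angle between small_lid's own z axis and vertical below 0.06 rad and linear speed of each of steam_rack, steamer_insert, large_lid, small_lid below 0.03 m/s and angular speed of each of steam_rack, steamer_insert, large_lid, small_lid below 0.3 rad/s); the robot touches nothing.
It fails at once if a piece is dropped (it falls free, faster than 1 m/s, some 5 cm) ((linear speed of steam_rack above 1 m/s and contact force between the fingers and steam_rack below 0.05 N) or (linear speed of steamer_insert above 1 m/s and contact force between the fingers and steamer_insert below 0.05 N) or (linear speed of large_lid above 1 m/s and contact force between the fingers and large_lid below 0.05 N) or (linear speed of small_lid above 1 m/s and contact force between the fingers and small_lid below 0.05 N)).
It fails at once if the soap bottle, the camera or the pepper mill is moved by more than 3 cm or tipped over (distance of any of soap_bottle, camera, pepper_mill from where it was at the start of the episode above 0.03 m or angle between any of soap_bottle, camera, pepper_mill's own z axis and vertical above 0.35 rad).
It also fails if it takes over 118 s, if anything falls off the work surface, if the arm or the gripper's body presses on something with over 40 N, if the wrist force passes 120 N, or if a joint passes its speed limit or range.

## Working session

There is one attempt and no reset: what is moved stays moved. The work goes in short steps, Python scripts to look and compute and a shell command to move; the robot and the scene stay as the last step left them, time stands still between calls to the robot, and variables do not carry over. Pictures are saved under pics/ and viewed, at most 17 in all, crops included, and the job is handed in when it is done.

```bash
mkdir -p pics; ls
python3 - <<'E'
from bench import *
import cv2
s=sense();print(s['clock'],s['tool_pos'],s['ee_rot'],s['finger_gap'])
for n in('top','side'):
    d=snapshot(n);cv2.imwrite(f'pics/{n}0.png',d['color']);print(n,d['mtx'].tolist(),d['extrinsics'].round(4).tolist())
    for t in['large_pot','small_pot','steam_rack','steamer_insert','large_lid','small_lid','soap_bottle','camera','pepper_mill']:
        print(t,[(round(float(r['score']),2),[int(v) for v in r['at']],int(r['pixels'].sum())) for r in trace(n,t)][:4])
E
```

```text
pics
0.0 [0.16148577 0.57727575 0.23043472] [-1.23660456e-04  1.35969117e-01  9.90712714e-01 -8.37750884e-04] 1.0012543185890455
top [[434.19425526838785, 0.0, 283.5915838543751], [0.0, 434.19425526838785, 210.88111362160888], [0.0, 0.0, 1.0]] [[0.0104, -0.9999, 0.0112, -0.0364], [-0.9956, -0.0114, -0.0933, 0.5009], [0.0934, -0.0102, -0.9956, 1.279], [0.0, 0.0, 0.0, 1.0]]
large_pot [(0.68, [260, 223], 2918)]
small_pot [(0.85, [266, 146], 1891)]
steam_rack [(0.7, [393, 171], 1426), (0.58, [341, 114], 1361)]
steamer_insert []
large_lid [(0.82, [195, 240], 2480), (0.61, [183, 306], 2662)]
small_lid [(0.67, [352, 247], 1524)]
soap_bottle [(0.87, [197, 118], 640), (0.56, [160, 172], 2832), (0.47, [351, 246], 1478)]
camera [(0.76, [456, 214], 1818), (0.4, [98, 216], 570)]
pepper_mill [(0.85, [98, 218], 544)]
side [[452.50565929033604, 0.0, 272.63945429226425], [0.0, 452.50565929033604, 219.2674861031921], [0.0, 0.0, 1.0]] [[0.9654, -0.2603, -0.0162, -0.4863], [-0.2094, -0.7366, -0.6431, 0.1253], [0.1555, 0.6243, -0.7656, 1.1694], [0.0, 0.0, 0.0, 1.0]]
large_pot [(0.67, [246, 207], 4154)]
small_pot [(0.75, [332, 200], 2031)]
steam_rack [(0.84, [357, 330], 2487), (0.69, [405, 261], 1822)]
steamer_insert [(0.64, [277, 135], 2308)]
large_lid [(0.77, [155, 176], 1832), (0.57, [217, 169], 1242)]
small_lid [(0.78, [253, 310], 2194)]
soap_bottle [(0.92, [338, 139], 915), (0.65, [247, 206], 4098)]
camera [(0.96, [334, 404], 1989)]
pepper_mill [(0.67, [220, 101], 529), (0.63, [247, 207], 4192), (0.15, [334, 405], 2013)]
```

View pics/top0.png

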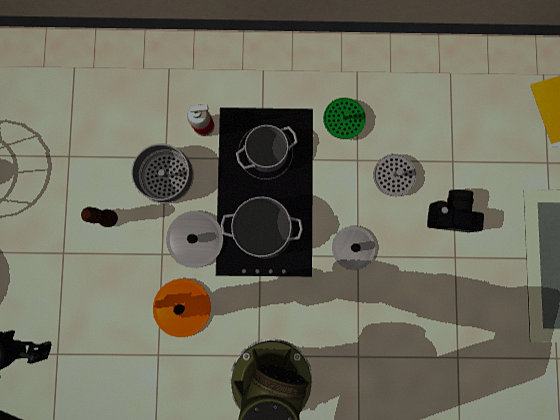

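View pics/side0.png

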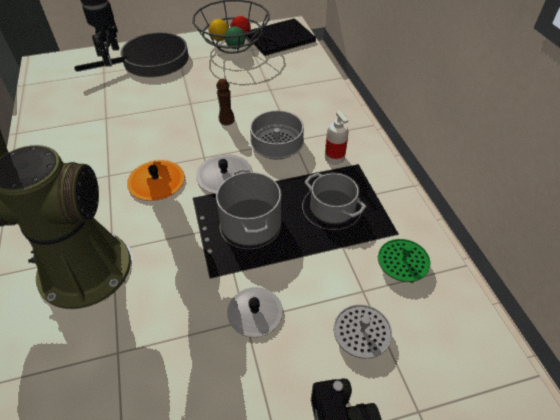

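```bash
cat > fit.py <<'E'
from bench import *
import numpy as np, cv2
from scipy.optimize import minimize
# parts: lists of (radius, z) circles, each list's hull is one silhouette part
M=dict(large_pot=[[(84,0),(84,115)]],small_pot=[[(64,0),(64,75)]],
 steam_rack=[[(65,25),(65,31)],[(10,56),(10,80)]],
 steamer_insert=[[(70,0),(76,10),(87,18),(84,75)]],
 large_lid=[[(69,0),(86,8),(86,10),(30,20)],[(14,36),(14,60)]],
 small_lid=[[(50,0),(66,8),(66,10),(25,18)],[(13,32),(13,56)]])
A=np.linspace(0,2*np.pi,48,endpoint=False)
def proj(P,K,E):
    c=P@E[:3,:3].T+E[:3,3]; u=c@K.T; return u[:,:2]/u[:,2:]
def sil(name,p,K,E,S=4):
    im=np.zeros((420*S,560*S),np.uint8)
    for part in M[name]:
        P=np.vstack([np.c_[p[0]+r/1e3*np.cos(A),p[1]+r/1e3*np.sin(A),0*A+p[2]+z/1e3] for r,z in part])
        h=cv2.convexHull(((proj(P,K,E)+.5)*S).astype(np.float32))
        cv2.fillPoly(im,[np.round(h*16).astype(np.int32)],255,shift=4)
    return cv2.resize(im,(560,420),interpolation=cv2.INTER_AREA)/255.
def clean(m,op):
    m=m.astype(np.uint8)
    m=cv2.morphologyEx(cv2.copyMakeBorder(m,20,20,20,20,cv2.BORDER_CONSTANT),cv2.MORPH_CLOSE,np.ones((7,7)))[20:-20,20:-20]
    if op: m=cv2.morphologyEx(m,cv2.MORPH_OPEN,cv2.getStructuringElement(cv2.MORPH_ELLIPSE,(19,19)))
    return m.astype(float)
def fit(name,views,p0):
    """views: list of (mask,K,E)"""
    def cost(p):
        c=0
        for m,K,E in views:
            s=sil(name,p,K,E); c+=1-np.minimum(s,m).sum()/np.maximum(s,m).sum()
        return c/len(views)
    p0=np.array(p0,float)
    sx=np.vstack([p0,p0+[.015,0,0],p0+[0,.015,0],p0+[0,0,.015]])
    r=minimize(cost,p0,method='Nelder-Mead',options=dict(initial_simplex=sx,xatol=2e-4,fatol=1e-5,maxiter=150))
    return r.x,r.fun
def ray(px,K,E,z):
    d=E[:3,:3].T@np.linalg.inv(K)@np.r_[px,1]; o=-E[:3,:3].T@E[:3,3]
    return o+d*(z-o[2])/d[2]
E
python3 - <<'E'
from fit import *
V={n:snapshot(n) for n in('top','side')}
at={'large_pot':((260,223),(246,207)),'small_pot':((266,146),(332,200)),'steam_rack':((393,171),(357,330)),'steamer_insert':((160,172),(277,135)),'large_lid':((195,240),(217,169)),'small_lid':((352,247),(253,310))}
for n,(a,b) in at.items():
    vs=[];one=[]
    for c,g in zip(V,(a,b)):
        for t in([n,'soap_bottle'] if n=='steamer_insert' else [n]):
            R=[r for r in trace(c,t) if np.hypot(*(np.array(r['at'])-g))<9]
            if R: break
        if not R: print(n,c,'missed');continue
        vs.append((clean(R[0]['pixels'],'pot' in n),V[c]['mtx'],V[c]['extrinsics']))
    p0=ray(a,V['top']['mtx'],V['top']['extrinsics'],.03);p0[2]=0.003
    x,f=fit(n,vs,p0);print(n,'both',x.round(4),round(f,3),[ (fit(n,[v],x)[0][:2]).round(4).tolist() for v in vs])
# dark knobs
E
```

```text
large_pot side missed
large_pot both [ 0.452   0.034  -0.0213] 0.03 [[0.4518, 0.0344]]
small_pot both [0.687  0.0218 0.0037] 0.123 [[0.6878, 0.0215], [0.6903, 0.0356]]
steam_rack both [ 0.6148 -0.3644 -0.0054] 0.035 [[0.6206, -0.3711], [0.6147, -0.3634]]
steamer_insert side missed
steamer_insert both [ 0.6117  0.3357 -0.017 ] 0.026 [[0.6117, 0.3357]]
large_lid both [ 0.415   0.2384 -0.0049] 0.207 [[0.4173, 0.2394], [0.415, 0.4438]]
small_lid both [ 0.3945 -0.2416 -0.004 ] 0.037 [[0.3955, -0.2412], [0.3939, -0.2368]]
```

```bash
python3 -m jog '-.26 -.27 -.07 0 0 -.347 1;-.26 -.27 -.07 0 0 -.347 1;-.26 -.27 -.07 0 0 -.347 1;-.26 -.27 -.07 0 0 -.347 1;-.26 -.27 -.07 0 0 -.347 1;-.26 -.27 -.07 0 0 -.347 1;-.26 -.27 -.07 0 0 -.347 1;-.26 -.27 -.07 0 0 -.347 1;-.26 -.27 -.07 0 0 -.347 1;-.26 -.27 -.07 0 0 -.347 1'
```

```text
clock: 2.58
tool_pos: [0.3417, 0.2434, 0.3029]
ee_rot: [0.002, 0.003, 1.0, -0.0]
contact_force: [0.5, 0.9, 0.1]
finger_gap: 1.0
finger_force: 0.0
```

```bash
python3 -m jog '-.11 -.21 -.03 0 0 0 1;-.11 -.21 -.03 0 0 0 1;-.11 -.21 -.03 0 0 0 1;-.11 -.21 -.03 0 0 0 1;-.11 -.21 -.03 0 0 0 1;-.11 -.21 -.03 0 0 0 1;-.11 -.21 -.03 0 0 0 1;-.11 -.21 -.03 0 0 0 1'
cat > wr.py <<'E'
from fit import *
from scipy.spatial.transform import Rotation as Rn
import json,os
def look(name,tgt,save=None):
    s=sense();d=snapshot('wrist')
    T=np.eye(4);q=np.array(s['ee_rot']);T[:3,:3]=Rn.from_quat(q[[1,2,3,0]]).as_matrix();T[:3,3]=s['tool_pos']
    E=np.linalg.inv(T@np.array(d['mount']))
    if save: cv2.imwrite(f'pics/{save}.png',d['color'])
    R=trace('wrist',tgt)
    print(tgt,'tool',np.round(s['tool_pos'],4),[(round(float(r['score']),2),[int(v) for v in r['at']],int(r['pixels'].sum())) for r in R][:4])
    return d,np.array(d['mtx']),E,R
E
python3 - <<'E'
from wr import *
d,K,E,R=look('w','large_pot','w_pot')
print(np.round(d['mount'],3).tolist(),K.round(1).tolist())
look('w','large_pot')
E
```

```text
clock: 3.25
tool_pos: [0.4498, 0.0367, 0.3312]
ee_rot: [-0.0, 0.002, 1.0, 0.0]
contact_force: [-0.4, 0.2, 0.2]
finger_gap: 1.004
finger_force: 0.0
large_pot tool [0.4498 0.0367 0.3312] [(0.84, [274, 176], 14795)]
[[-0.0, -0.95, -0.312, 0.08], [1.0, -0.0, 0.0, 0.0], [-0.001, -0.312, 0.95, -0.142], [0.0, 0.0, 0.0, 1.0]] [[294.0, 0.0, 277.6], [0.0, 294.0, 208.8], [0.0, 0.0, 1.0]]
large_pot tool [0.4489 0.0382 0.3311] [(0.67, [274, 174], 14889)]
```

View pics/w_pot.png

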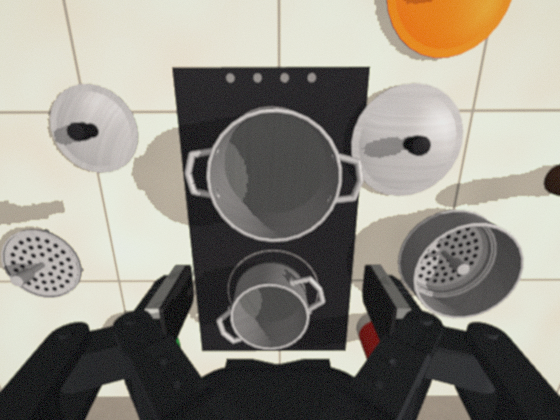

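```bash
cat > wfit.py <<'E'
from wr import *
G={'large_pot':(.452,.034),'small_pot':(.688,.0215),'steam_rack':(.615,-.364),'steamer_insert':(.612,.336),'large_lid':(.416,.239),'small_lid':(.395,-.241)}
def wfit(names,save=None,z0=0.0):
    for n in names:
        d,K,E,R=look('w',n,save)
        g=proj(np.array([[*G[n],.05]]),K,E)[0]
        R=[r for r in R if np.hypot(*(np.array(r['at'])-g))<45]
        if not R: print('  missed, expected',g);continue
        R.sort(key=lambda r:np.hypot(*(np.array(r['at'])-g)))
        m=clean(R[0]['pixels'],'pot' in n)
        x,f=fit(n,[(m,K,E)],[*G[n],z0]); print('  fit',x.round(4),round(f,3))
E
python3 - <<'E'
from wfit import *
wfit(G)
E
```

```text
large_pot tool [0.4487 0.0388 0.3311] [(0.85, [273, 175], 15255)]
  fit [0.4489 0.0324 0.001 ] 0.021
small_pot tool [0.4488 0.0388 0.3313] [(0.71, [267, 308], 6080)]
  fit [ 0.689   0.0221 -0.0031] 0.095
steam_rack tool [0.4489 0.0386 0.3313] [(0.6, [40, 264], 4315)]
  fit [ 0.6163 -0.369  -0.0057] 0.016
steamer_insert tool [0.4491 0.0383 0.3313] [(0.79, [456, 262], 10355)]
  fit [ 0.6098  0.3336 -0.0064] 0.012
large_lid tool [0.4492 0.038  0.3313] [(0.61, [407, 136], 9699), (0.56, [440, 23], 5630)]
  fit [ 0.4149  0.239  -0.0053] 0.025
small_lid tool [0.4492 0.0378 0.3313] [(0.59, [94, 125], 6149)]
  fit [ 0.3941 -0.2431 -0.001 ] 0.017
```

```bash
python3 -m jog '-.15 -.36 .06 0 0 0 1;-.15 -.36 .06 0 0 0 1;-.15 -.36 .06 0 0 0 1;-.15 -.36 .06 0 0 0 1;-.15 -.36 .06 0 0 0 1;-.15 -.36 .06 0 0 0 1;-.15 -.36 .06 0 0 0 1;-.15 -.36 .06 0 0 0 1;-.15 -.36 .06 0 0 0 1;-.15 -.36 .06 0 0 0 1'
python3 -m jog '-.017 -.044 .03 0 0 0 .2;-.017 -.044 .03 0 0 0 .2;-.017 -.044 .03 0 0 0 .2;-.017 -.044 .03 0 0 0 .2;-.017 -.044 .03 0 0 0 .2'
python3 - <<'E'
from wfit import *
wfit(['steam_rack'],'w_rack')
print(sense()['tool_pos'],sense()['ee_rot'])
E
```

```text
clock: 4.88
tool_pos: [0.5996, -0.3268, 0.2691]
ee_rot: [-0.001, 0.002, 1.0, -0.0]
contact_force: [-1.3, 1.0, -0.3]
finger_gap: 1.002
finger_force: 0.0
clock: 5.3
tool_pos: [0.616, -0.3655, 0.2419]
ee_rot: [0.0, -0.0, 1.0, 0.0]
contact_force: [0.3, -0.2, 0.5]
finger_gap: 0.598
finger_force: 0.0
steam_rack tool [ 0.616  -0.3655  0.2419] [(0.94, [279, 176], 8671), (0.8, [396, 285], 2787)]
  fit [ 0.6146 -0.365  -0.0024] 0.013
[ 0.61642818 -0.36526543  0.2428499 ] [ 7.17897234e-04 -4.75436359e-04  9.99999586e-01 -2.93861208e-04]
```

View pics/w_rack.png

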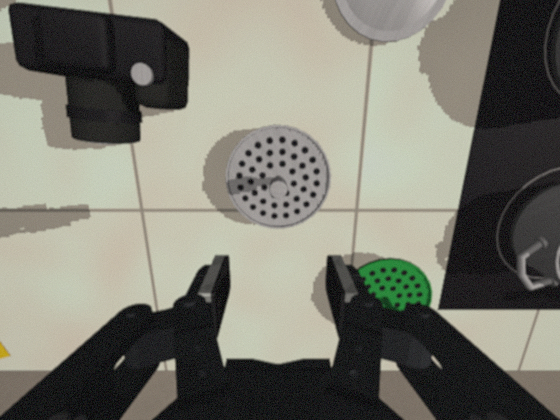

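```bash
python3 -m jog '.001 0 .04 0 0 0 .2;.001 0 .08 0 0 0 .2;.001 0 .12 0 0 0 .2;.001 0 .15 0 0 0 .2;.001 0 .175 0 0 0 .2;.001 0 .19 0 0 0 .2;.001 0 .192 0 0 0 .2;.001 0 .192 0 0 0 .2;.001 0 .192 0 0 0 -1;.001 0 .192 0 0 0 -1'
python3 -m jog '0 0 0 0 0 0 -1;0 0 0 0 0 0 -1;0 0 0 0 0 0 -1;0 0 0 0 0 0 -1;0 0 0 0 0 0 -1;0 0 0 0 0 0 -1'
```

```text
clock: 6.23
tool_pos: [0.6167, -0.3669, 0.0519]
ee_rot: [0.002, -0.0, 1.0, -0.001]
contact_force: [-0.3, 0.4, -0.7]
finger_gap: 0.331
finger_force: 0.0
clock: 6.73
tool_pos: [0.6166, -0.3667, 0.0517]
ee_rot: [0.002, 0.0, 1.0, -0.001]
contact_force: [-0.0, 3.4, 6.5]
finger_gap: 0.215
finger_force: 58.4
```

```bash
python3 -m jog '0 0 -.01 0 0 0 -1;0 0 -.03 0 0 0 -1;0 0 -.06 0 0 0 -1;0 0 -.1 0 0 0 -1;0 0 -.14 0 0 0 -1;0 0 -.17 0 0 0 -1;0 0 -.19 0 0 0 -1;0 0 -.19 0 0 0 -1'
python3 -m jog '.008 .02 0 0 0 0 -1;.024 .057 0 0 0 0 -1;.038 .092 0 0 0 0 -1;.053 .127 0 0 0 0 -1;.068 .162 0 0 0 0 -1;.082 .197 0 0 0 0 -1;.097 .232 0 0 0 0 -1;.111 .267 0 0 0 0 -1;.126 .302 0 0 0 0 -1;.132 .318 0 0 0 0 -1'
python3 -m jog '.015 .036 0 0 0 0 -1;.025 .06 0 0 0 0 -1;.033 .079 0 0 0 0 -1;.034 .081 0 0 0 0 -1;.034 .081 0 0 0 0 -1;.034 .081 0 0 0 0 -1'
python3 - <<'E'
from wfit import *
d,K,E,R=look('w','steam_rack','w_rackin')
wfit(['large_pot'])
print(sense()['ee_rot'],sense()['contact_force'])
E
```

```text
clock: 7.4
tool_pos: [0.6172, -0.3678, 0.2464]
ee_rot: [0.004, 0.0, 1.0, -0.003]
contact_force: [0.7, -1.3, -1.1]
finger_gap: 0.211
finger_force: 58.7
clock: 8.23
tool_pos: [0.48, -0.0451, 0.2383]
ee_rot: [-0.001, -0.001, 1.0, 0.001]
contact_force: [0.5, -0.2, -1.1]
finger_gap: 0.212
finger_force: 59.0
clock: 8.73
tool_pos: [0.4491, 0.0323, 0.2389]
ee_rot: [-0.0, 0.0, 1.0, -0.0]
contact_force: [0.4, -0.1, -1.1]
finger_gap: 0.213
finger_force: 59.2
steam_rack tool [0.4491 0.0323 0.2389] [(0.72, [280, 225], 28023), (0.37, [156, 413], 7)]
large_pot tool [0.4495 0.0319 0.239 ] [(0.55, [274, 136], 5599)]
  missed, expected [279.21555788 187.005309  ]
[-1.24952265e-04  8.83423170e-04  9.99999592e-01 -1.41975069e-04] [ 0.76014877  0.16259256 -1.38416133]
```

View pics/w_rackin.png

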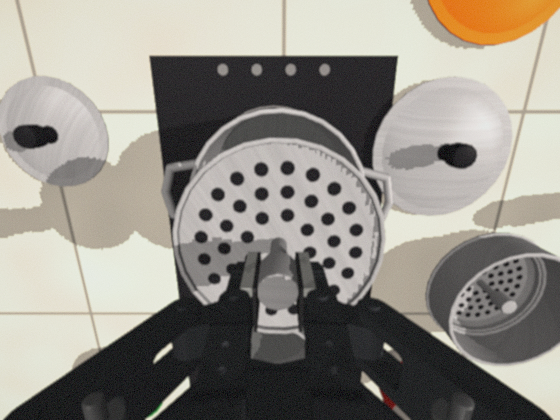

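```bash
python3 -m jog '0 .001 .015 0 0 0 -1;0 .001 .045 0 0 0 -1;0 .001 .08 0 0 0 -1;0 .001 .115 0 0 0 -1;0 .001 .145 0 0 0 -1;0 .001 .162 0 0 0 -1;0 .001 .17 0 0 0 -1;0 .001 .172 0 0 0 -1;0 .001 .172 0 0 0 -1'
for i in 1; do python3 -m jog '0 0 .003 0 0 0 -1;0 0 .003 0 0 0 -1;0 0 .003 0 0 0 -1'; python3 -m jog '0 0 .003 0 0 0 -1;0 0 .003 0 0 0 -1;0 0 .003 0 0 0 -1'; done
```

```text
clock: 9.68
tool_pos: [0.4496, 0.0334, 0.0674]
ee_rot: [-0.0, 0.0, 1.0, -0.0]
contact_force: [-0.8, -0.6, -0.8]
finger_gap: 0.211
finger_force: 59.2
clock: 9.93
tool_pos: [0.4502, 0.0337, 0.0653]
ee_rot: [0.001, 0.0, 1.0, 0.0]
contact_force: [-0.2, 0.5, -0.9]
finger_gap: 0.21
finger_force: 59.2
clock: 10.18
tool_pos: [0.4492, 0.0337, 0.0614]
ee_rot: [0.0, 0.0, 1.0, 0.0]
contact_force: [0.7, 0.2, -1.8]
finger_gap: 0.215
finger_force: 59.2
```

```bash
python3 -m jog '0 0 .002 0 0 0 -1;0 0 .002 0 0 0 -1;0 0 .002 0 0 0 -1'; python3 -m jog '0 0 .002 0 0 0 -1;0 0 .002 0 0 0 -1;0 0 .002 0 0 0 -1'
```

```text
clock: 10.43
tool_pos: [0.4491, 0.0337, 0.0592]
ee_rot: [-0.0, 0.0, 1.0, -0.0]
contact_force: [0.1, 0.6, -1.5]
finger_gap: 0.214
finger_force: 59.2
clock: 10.68
tool_pos: [0.4497, 0.0343, 0.0584]
ee_rot: [0.001, -0.0, 1.0, 0.001]
contact_force: [-3.5, 2.9, 10.3]
finger_gap: 0.214
finger_force: 60.4
```

```bash
python3 -m jog '0 0 -.001 0 0 0 .2;0 0 -.001 0 0 0 .2;0 0 -.001 0 0 0 .2;0 0 -.001 0 0 0 .2;0 0 -.02 0 0 0 .2;0 0 -.06 0 0 0 .2;0 0 -.1 0 0 0 .2;0 0 -.14 0 0 0 .2;0 0 -.18 0 0 0 .2;0 0 -.18 0 0 0 .2'
python3 -m jog '-.04 .075 -.03 0 0 0 .2;-.04 .075 -.03 0 0 0 .2;-.055 .11 -.03 0 0 0 .2;-.07 .14 -.03 0 0 0 .2;-.09 .18 -.03 0 0 0 .2;-.11 .22 -.03 0 0 0 .2;-.13 .26 -.03 0 0 0 .2;-.16 .301 -.03 0 0 0 .2;-.16 .301 -.03 0 0 0 .2;-.16 .301 -.03 0 0 0 .2'
python3 - <<'E'
from wfit import *
wfit(['steamer_insert'],'w_ins')
E
```

```text
clock: 11.52
tool_pos: [0.4533, 0.034, 0.2449]
ee_rot: [0.006, 0.0, 1.0, 0.0]
contact_force: [1.7, -0.5, -0.1]
finger_gap: 0.601
finger_force: 0.0
clock: 12.35
tool_pos: [0.6105, 0.3383, 0.2647]
ee_rot: [-0.001, -0.001, 1.0, 0.0]
contact_force: [-0.3, -0.9, -0.9]
finger_gap: 0.599
finger_force: 0.0
steamer_insert tool [0.6105 0.3383 0.2647] [(0.81, [268, 173], 16192), (0.69, [182, 278], 1352)]
  fit [ 0.6071  0.3297 -0.0041] 0.009
```

View pics/w_ins.png

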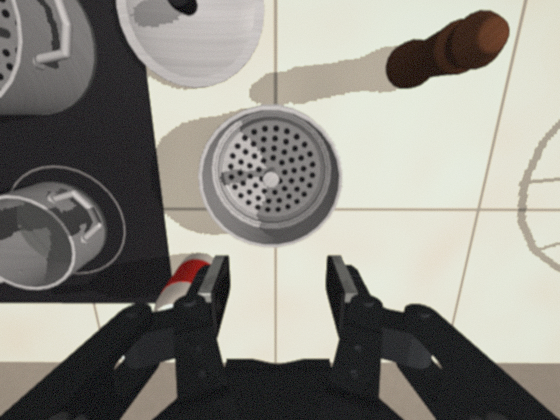

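Run:
```python
from wr import *
d,K,E,R=look('w','soap_bottle')
print(ray((271,179),K,E,.062))
for r in R[:2]: print(r['at'],ray(r['at'],K,E,.09), [ray(p,K,E,.17) for p in [(210,262),(165,305)]])
V=snapshot('top');print(ray((203,125),V['mtx'],V['extrinsics'],.02))
print(sense()['tool_pos'])
```

```text
soap_bottle tool [0.6091 0.3349 0.2659] [(0.8, [185, 278], 978)]
[0.60522669 0.32712351 0.062     ]
[185.8, 278.2] [0.72376075 0.22188981 0.09      ] [array([0.65821844, 0.27391554, 0.17      ]), array([0.70411602, 0.22773095, 0.17      ])]
[0.76260791 0.21831843 0.02      ]
[0.60888349 0.33353409 0.26751877]
```

Run:
```python
from wfit import *
wfit(['steamer_insert','steamer_insert'])
print(sense()['tool_pos'])
```

```text
steamer_insert tool [0.6089 0.3335 0.2675] [(0.85, [272, 175], 15833), (0.72, [196, 34], 10417)]
  fit [ 0.6075  0.3298 -0.0049] 0.01
steamer_insert tool [0.609  0.3335 0.268 ] [(0.56, [270, 174], 15896)]
  fit [ 0.6069  0.3296 -0.0038] 0.009
[0.60917357 0.33382379 0.26804093]
```

```bash
python3 -m jog '.002 -.003 .04 0 0 0 .2;.002 -.003 .08 0 0 0 .2;.002 -.003 .12 0 0 0 .2;.002 -.003 .16 0 0 0 .2;.002 -.003 .195 0 0 0 .2;.002 -.003 .22 0 0 0 .2;.002 -.003 .233 0 0 0 .2;.002 -.003 .233 0 0 0 .2;.002 -.003 .233 0 0 0 .2'
python3 -m jog '0 0 0 0 0 0 -1;0 0 0 0 0 0 -1;0 0 0 0 0 0 -1;0 0 0 0 0 0 -1;0 0 0 0 0 0 -1;0 0 0 0 0 0 -1;0 0 0 0 0 0 -1'
python3 -m jog '0 0 -.005 0 0 0 -1;0 0 -.02 0 0 0 -1;0 0 -.05 0 0 0 -1;0 0 -.09 0 0 0 -1;0 0 -.13 0 0 0 -1;0 0 -.17 0 0 0 -1;0 0 -.21 0 0 0 -1;0 0 -.24 0 0 0 -1;0 0 -.25 0 0 0 -1;0 0 -.25 0 0 0 -1'
```

```text
clock: 13.55
tool_pos: [0.6075, 0.3315, 0.035]
ee_rot: [0.0, 0.0, 1.0, 0.0]
contact_force: [0.2, -0.7, 0.9]
finger_gap: 0.595
finger_force: 0.0
clock: 14.13
tool_pos: [0.6091, 0.3316, 0.0372]
ee_rot: [0.002, 0.0, 1.0, 0.0]
contact_force: [-1.0, -3.4, 6.4]
finger_gap: 0.214
finger_force: 58.6
clock: 14.97
tool_pos: [0.6086, 0.3326, 0.2879]
ee_rot: [0.003, 0.0, 1.0, 0.002]
contact_force: [0.3, 0.1, -5.4]
finger_gap: 0.21
finger_force: 59.3
```

```bash
python3 -m jog '.009 -.018 0 0 0 0 -1;.026 -.05 0 0 0 0 -1;.042 -.08 0 0 0 0 -1;.058 -.11 0 0 0 0 -1;.074 -.14 0 0 0 0 -1;.09 -.17 0 0 0 0 -1;.106 -.2 0 0 0 0 -1;.122 -.23 0 0 0 0 -1;.138 -.26 0 0 0 0 -1;.15 -.284 0 0 0 0 -1'
python3 -m jog '.006 -.011 .02 0 0 0 -1;.008 -.015 .05 0 0 0 -1;.008 -.015 .07 0 0 0 -1;.008 -.015 .08 0 0 0 -1;.008 -.015 .08 0 0 0 -1;.008 -.015 .08 0 0 0 -1'
python3 - <<'E'
from wfit import *
d,K,E,R=look('w','steamer_insert','w_insov')
d=snapshot('top');cv2.imwrite('pics/topi.png',d['color'][100:300,180:340].repeat(3,0).repeat(3,1))
d=snapshot('side');cv2.imwrite('pics/sidei.png',d['color'])
print(sense()['tool_pos'])
E
```

```text
clock: 15.8
tool_pos: [0.4539, 0.0458, 0.2811]
ee_rot: [-0.003, 0.0, 1.0, -0.001]
contact_force: [0.3, 1.1, -4.7]
finger_gap: 0.211
finger_force: 59.5
clock: 16.3
tool_pos: [0.4482, 0.0328, 0.2032]
ee_rot: [-0.001, -0.0, 1.0, -0.0]
contact_force: [0.5, 0.7, -4.0]
finger_gap: 0.215
finger_force: 59.4
steamer_insert tool [0.4482 0.0328 0.2032] [(0.6, [274, 222], 73913)]
[0.45024132 0.03303516 0.20535355]
```

View pics/w_insov.png

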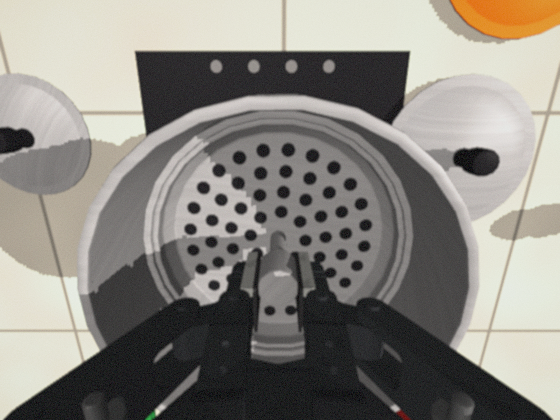

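View pics/sidei.png

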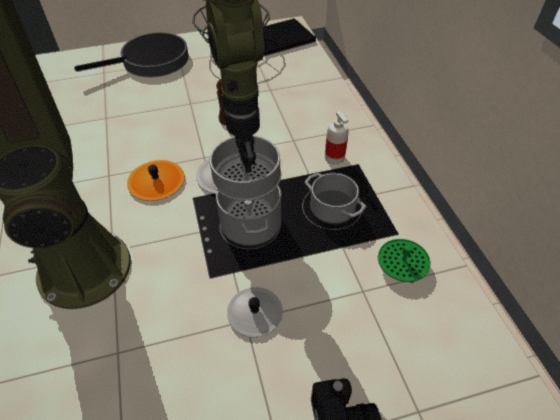

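Run:
```python
from wr import *
d,K,E,R=look('w','steamer_insert')
p=np.array(sense()['tool_pos'])
for dx in(-.004,0,.004):
    q=proj(np.array([[p[0]+dx-.084,p[1],p[2]+.039],[p[0]+dx,p[1]-.084,p[2]+.039],[p[0]+dx,p[1]+.084,p[2]+.039]]),K,E);print(dx,q.round(1).tolist())
m=clean(R[0]['pixels'],True);print(np.where(m[:,278])[0][0],[ (np.where(m[r])[0][[0,-1]]).tolist() for r in(230,250,270)])
```

```text
steamer_insert tool [0.4502 0.033  0.2054] [(0.66, [276, 220], 74019), (0.65, [403, 417], 76)]
-0.004 [[276.8, 84.5], [73.7, 304.4], [480.0, 304.2]]
0 [[276.8, 97.7], [75.8, 312.5], [477.9, 312.3]]
0.004 [[276.9, 110.5], [77.8, 320.4], [475.9, 320.3]]
94 [[82, 473], [77, 478], [77, 478]]
```

```bash
python3 -m jog '0 0 .01 0 0 0 -1;0 0 .025 0 0 0 -1;0 0 .035 0 0 0 -1;0 0 .042 0 0 0 -1;0 0 .048 0 0 0 -1;0 0 .053 0 0 0 -1;0 0 .055 0 0 0 -1;0 0 .055 0 0 0 -1'
python3 -m jog '0 0 .004 0 0 0 -1;0 0 .007 0 0 0 -1;0 0 .007 0 0 0 -1'
python3 -m jog '0 0 .003 0 0 0 -1;0 0 .003 0 0 0 -1;0 0 .003 0 0 0 -1'
```

```text
clock: 17.27
tool_pos: [0.449, 0.0327, 0.1489]
ee_rot: [-0.0, 0.0, 1.0, -0.0]
contact_force: [0.3, -0.3, -4.7]
finger_gap: 0.211
finger_force: 59.6
clock: 17.52
tool_pos: [0.449, 0.0327, 0.1419]
ee_rot: [-0.0, 0.0, 1.0, -0.0]
contact_force: [-0.3, -0.2, -3.9]
finger_gap: 0.214
finger_force: 59.6
clock: 17.77
tool_pos: [0.4491, 0.0327, 0.1392]
ee_rot: [-0.0, 0.0, 1.0, -0.0]
contact_force: [-0.5, 0.1, -4.4]
finger_gap: 0.211
finger_force: 59.6
```

```bash
python3 -m jog '0 0 .003 0 0 0 -1;0 0 .003 0 0 0 -1;0 0 .003 0 0 0 -1'
python3 -m jog '0 0 .002 0 0 0 -1;0 0 .002 0 0 0 -1;0 0 .002 0 0 0 -1'
```

```text
clock: 18.02
tool_pos: [0.4491, 0.0327, 0.1362]
ee_rot: [-0.0, 0.0, 1.0, 0.0]
contact_force: [0.4, -0.5, -3.7]
finger_gap: 0.208
finger_force: 59.6
clock: 18.27
tool_pos: [0.4495, 0.0328, 0.1351]
ee_rot: [0.0, 0.0, 1.0, 0.0]
contact_force: [-4.4, -0.6, 5.5]
finger_gap: 0.213
finger_force: 60.7
```

```bash
python3 -m jog '0 0 0 0 0 0 .2;0 0 0 0 0 0 .2;0 0 0 0 0 0 .2;0 0 0 0 0 0 .2;0 0 -.02 0 0 0 .2;0 0 -.06 0 0 0 .2;0 0 -.1 0 0 0 .2;0 0 -.14 0 0 0 .2;0 0 -.18 0 0 0 .2;0 0 -.18 0 0 0 .2'
python3 - <<'E'
from wfit import *
G['steamer_insert']=(.45,.033);wfit(['steamer_insert'],'w_seated',.097)
V=snapshot('side');r=trace('side','steamer_insert');print([(x['score'],x['at']) for x in r][:3])
cv2.imwrite('pics/side2.png',V['color'][120:270,180:300].repeat(4,0).repeat(4,1))
E
```

```text
clock: 19.1
tool_pos: [0.4527, 0.033, 0.3221]
ee_rot: [0.006, 0.0, 1.0, 0.0]
contact_force: [1.2, -0.9, -0.4]
finger_gap: 0.601
finger_force: 0.0
steamer_insert tool [0.4527 0.033  0.3221] []
  missed, expected [277.16624844 167.01919887]
[(0.76, [244.4, 189.2])]
```

View pics/side2.png

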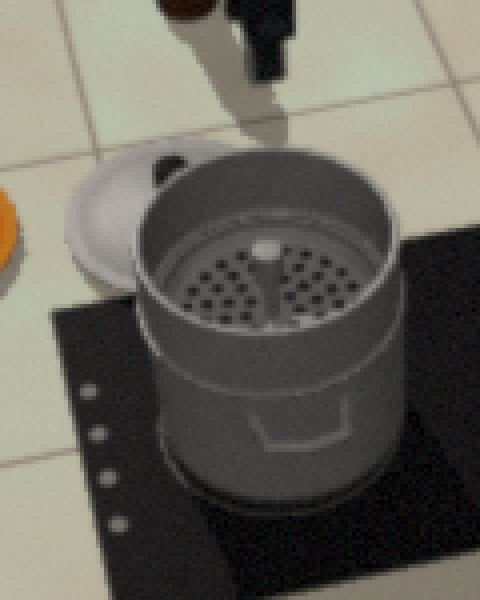

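```bash
python3 -m jog '.007 .04 .01 0 0 0 .2;.014 .08 .02 0 0 0 .2;.021 .12 .03 0 0 0 .2;.028 .16 .04 0 0 0 .2;.033 .19 .05 0 0 0 .2;.035 .206 .06 0 0 0 .2;.035 .206 .06 0 0 0 .2;.035 .206 .06 0 0 0 .2'
python3 - <<'E'
from wfit import *
wfit(['large_lid','large_lid'],'w_lid')
print(sense()['tool_pos'])
E
```

```text
clock: 19.97
tool_pos: [0.4127, 0.2385, 0.2521]
ee_rot: [-0.002, -0.001, 1.0, -0.001]
contact_force: [-0.2, -0.2, 0.3]
finger_gap: 0.601
finger_force: 0.0
large_lid tool [0.4127 0.2385 0.2521] [(0.9, [278, 171], 12888), (0.76, [305, 32], 9597)]
  fit [ 0.415   0.2367 -0.0023] 0.011
large_lid tool [0.4139 0.2378 0.2537] [(0.85, [302, 34], 9386), (0.81, [279, 169], 12752)]
  fit [ 0.4155  0.2364 -0.0037] 0.011
[0.41454331 0.23772319 0.25442087]
```

View pics/w_lid.png

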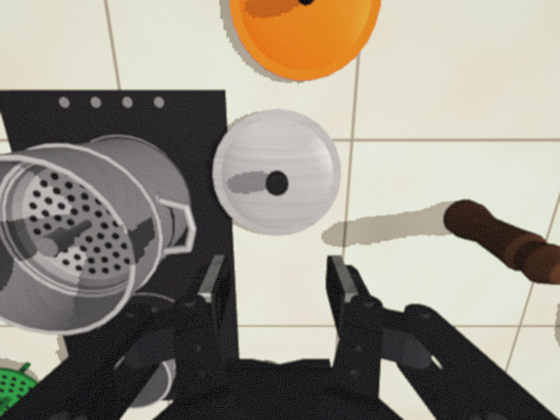

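```bash
python3 -m jog '-.001 -.001 .04 0 0 0 .2;-.001 -.001 .08 0 0 0 .2;-.001 -.001 .12 0 0 0 .2;-.001 -.001 .155 0 0 0 .2;-.001 -.001 .185 0 0 0 .2;-.001 -.001 .207 0 0 0 .2;-.001 -.001 .219 0 0 0 .2;-.001 -.001 .222 0 0 0 .2;-.001 -.001 .222 0 0 0 .2'
python3 -m jog '0 0 0 0 0 0 -1;0 0 0 0 0 0 -1;0 0 0 0 0 0 -1;0 0 0 0 0 0 -1;0 0 0 0 0 0 -1;0 0 0 0 0 0 -1;0 0 0 0 0 0 -1'
python3 -m jog '0 0 -.005 0 0 0 -1;0 0 -.02 0 0 0 -1;0 0 -.05 0 0 0 -1;0 0 -.09 0 0 0 -1;0 0 -.13 0 0 0 -1;0 0 -.17 0 0 0 -1;0 0 -.21 0 0 0 -1;0 0 -.225 0 0 0 -1;0 0 -.23 0 0 0 -1;0 0 -.23 0 0 0 -1'
python3 - <<'E'
from wr import *
d,K,E,R=look('w','large_lid','w_lidheld')
p=np.array(sense()['tool_pos'])
for dx in(-.004,0,.004):
    A0=p+[dx,0,-.031+.009]
    print(dx,proj(np.array([A0-[.086,0,0],A0-[0,.086,0],A0+[0,.086,0]]),K,E).round(1).tolist())
m=max((r['pixels'] for r in R),key=lambda m:m.sum());print(np.where(m[:,278])[0][0],[(r,np.where(m[r])[0][[0,-1]].tolist()) for r in(200,230,260)])
E
```

```text
clock: 20.92
tool_pos: [0.4152, 0.2367, 0.032]
ee_rot: [-0.001, 0.001, 1.0, -0.0]
contact_force: [-1.2, 0.0, 1.3]
finger_gap: 0.603
finger_force: 0.0
clock: 21.5
tool_pos: [0.4167, 0.2378, 0.034]
ee_rot: [0.002, 0.0, 1.0, 0.0]
contact_force: [-0.1, -4.0, 5.4]
finger_gap: 0.31
finger_force: 59.0
clock: 22.33
tool_pos: [0.4158, 0.2381, 0.2637]
ee_rot: [0.001, 0.0, 1.0, 0.001]
contact_force: [-0.2, -1.2, -4.0]
finger_gap: 0.307
finger_force: 59.7
large_lid tool [0.4158 0.2381 0.2637] [(0.94, [300, 32], 9021), (0.86, [278, 210], 47994)]
-0.004 [[275.5, 88.6], [136.5, 238.7], [414.8, 238.4]]
0 [[275.5, 96.7], [137.5, 244.6], [413.9, 244.3]]
0.004 [[275.5, 104.7], [138.4, 250.4], [413.0, 250.1]]
98 [(200, [142, 413]), (230, [139, 416]), (260, [144, 411])]
```

View pics/w_lidheld.png

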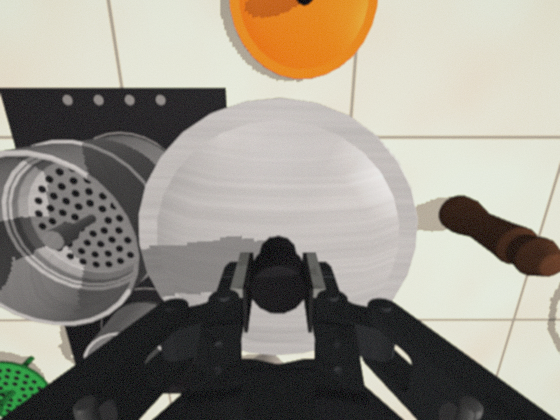

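```bash
python3 -m jog '-.003 -.018 0 0 0 0 -1;-.008 -.05 0 0 0 0 -1;-.013 -.08 0 0 0 0 -1;-.018 -.11 0 0 0 0 -1;-.023 -.14 0 0 0 0 -1;-.028 -.17 0 0 0 0 -1;-.032 -.192 0 0 0 0 -1;-.034 -.204 0 0 0 0 -1;-.034 -.204 0 0 0 0 -1;-.034 -.204 0 0 0 0 -1'
python3 -m jog '0 0 .01 0 0 0 -1;0 0 .022 0 0 0 -1;0 0 .032 0 0 0 -1;0 0 .038 0 0 0 -1;0 0 .04 0 0 0 -1;0 0 .04 0 0 0 -1;0 0 .04 0 0 0 -1'
```

```text
clock: 23.27
tool_pos: [0.448, 0.0333, 0.2603]
ee_rot: [-0.002, 0.001, 1.0, 0.0]
contact_force: [-0.5, 0.6, -3.8]
finger_gap: 0.308
finger_force: 59.8
clock: 23.85
tool_pos: [0.4493, 0.034, 0.2224]
ee_rot: [0.0, -0.0, 1.0, 0.0]
contact_force: [0.6, 0.1, -2.6]
finger_gap: 0.308
finger_force: 59.8
```

```bash
python3 -m jog '0 -.001 .006 0 0 0 -1;0 -.001 .01 0 0 0 -1;0 -.001 .014 0 0 0 -1;0 -.001 .017 0 0 0 -1;0 -.001 .017 0 0 0 -1'
python3 -m jog '0 0 .003 0 0 0 -1;0 0 .003 0 0 0 -1;0 0 .003 0 0 0 -1'
python3 -m jog '0 0 .002 0 0 0 -1;0 0 .002 0 0 0 -1;0 0 .002 0 0 0 -1'
```

```text
clock: 24.27
tool_pos: [0.4488, 0.0326, 0.2045]
ee_rot: [-0.001, 0.0, 1.0, -0.0]
contact_force: [0.1, -0.3, -2.9]
finger_gap: 0.304
finger_force: 59.9
clock: 24.52
tool_pos: [0.4492, 0.0327, 0.2022]
ee_rot: [-0.0, 0.0, 1.0, 0.0]
contact_force: [-1.7, 0.2, -2.0]
finger_gap: 0.314
finger_force: 59.9
clock: 24.77
tool_pos: [0.4492, 0.0327, 0.2003]
ee_rot: [0.0, 0.0, 1.0, 0.0]
contact_force: [0.7, -0.2, -3.0]
finger_gap: 0.309
finger_force: 59.9
```

```bash
python3 -m jog '0 0 .002 0 0 0 -1;0 0 .002 0 0 0 -1;0 0 .002 0 0 0 -1'
python3 -m jog '0 0 .001 0 0 0 -1;0 0 .001 0 0 0 -1;0 0 .001 0 0 0 -1'
```

```text
clock: 25.02
tool_pos: [0.4495, 0.0328, 0.199]
ee_rot: [0.001, 0.0, 1.0, 0.0]
contact_force: [-2.4, -0.4, 4.5]
finger_gap: 0.308
finger_force: 60.6
clock: 25.27
tool_pos: [0.4496, 0.0327, 0.1989]
ee_rot: [0.001, 0.0, 1.0, 0.0]
contact_force: [-4.1, 0.0, 13.0]
finger_gap: 0.304
finger_force: 61.9
```

```bash
python3 -m jog '0 0 -.001 0 0 0 .3;0 0 -.001 0 0 0 .3;0 0 -.001 0 0 0 .3;0 0 -.001 0 0 0 .3;0 0 -.02 0 0 0 .3;0 0 -.05 0 0 0 .3;0 0 -.08 0 0 0 .3;0 0 -.1 0 0 0 .3;0 0 -.1 0 0 0 .3'
python3 -m jog '.008 -.04 0 0 0 0 .2;.016 -.08 0 0 0 0 .2;.024 -.12 .01 0 0 0 .2;.032 -.16 .02 0 0 0 .2;.04 -.2 .03 0 0 0 .2;.048 -.24 .045 0 0 0 .2;.054 -.27 .05 0 0 0 .2;.055 -.275 .05 0 0 0 .2;.055 -.275 .05 0 0 0 .2;.055 -.275 .05 0 0 0 .2'
python3 - <<'E'
from wfit import *
wfit(['small_lid','small_lid'],'w_sl')
print(sense()['tool_pos'])
V=snapshot('side');cv2.imwrite('pics/side3.png',V['color'][90:270,140:360].repeat(3,0).repeat(3,1))
E
```

```text
clock: 26.02
tool_pos: [0.4515, 0.0329, 0.3014]
ee_rot: [0.003, 0.0, 1.0, 0.0]
contact_force: [-0.9, 0.0, -0.5]
finger_gap: 0.652
finger_force: 0.0
clock: 26.85
tool_pos: [0.3938, -0.242, 0.2467]
ee_rot: [-0.0, 0.001, 1.0, 0.001]
contact_force: [0.3, -0.5, 0.4]
finger_gap: 0.602
finger_force: 0.0
small_lid tool [ 0.3938 -0.242   0.2467] [(0.85, [278, 174], 7739), (0.21, [483, 355], 1501)]
  fit [ 0.3948 -0.2426 -0.0032] 0.013
small_lid tool [ 0.3945 -0.2413  0.2473] [(0.63, [277, 173], 7718)]
  fit [ 0.3947 -0.2427 -0.0045] 0.012
[ 0.39468171 -0.24118994  0.24754009]
```

View pics/side3.png

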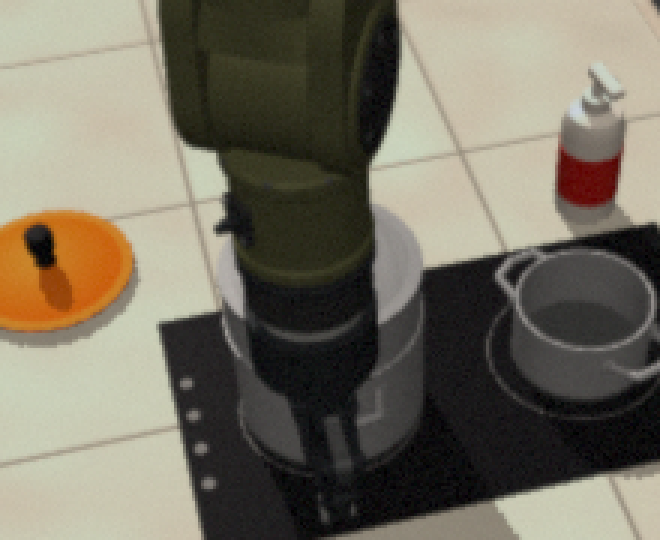

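```bash
python3 -m jog '0 -.001 .04 0 0 0 .2;0 -.001 .08 0 0 0 .2;0 -.001 .12 0 0 0 .2;0 -.001 .155 0 0 0 .2;0 -.001 .185 0 0 0 .2;0 -.001 .205 0 0 0 .2;0 -.001 .216 0 0 0 .2;0 -.001 .219 0 0 0 .2;0 -.001 .219 0 0 0 .2'
python3 -m jog '0 0 0 0 0 0 -1;0 0 0 0 0 0 -1;0 0 0 0 0 0 -1;0 0 0 0 0 0 -1;0 0 0 0 0 0 -1;0 0 0 0 0 0 -1;0 0 0 0 0 0 -1'
python3 -m jog '0 0 -.005 0 0 0 -1;0 0 -.02 0 0 0 -1;0 0 -.05 0 0 0 -1;0 0 -.09 0 0 0 -1;0 0 -.13 0 0 0 -1;0 0 -.16 0 0 0 -1;0 0 -.18 0 0 0 -1;0 0 -.19 0 0 0 -1;0 0 -.19 0 0 0 -1'
python3 -m jog '-.012 .011 0 0 0 0 -1;-.035 .031 0 0 0 0 -1;-.06 .053 0 0 0 0 -1;-.085 .076 0 0 0 0 -1;-.11 .098 0 0 0 0 -1;-.135 .121 0 0 0 0 -1;-.16 .143 0 0 0 0 -1;-.185 .166 0 0 0 0 -1;-.21 .188 0 0 0 0 -1;-.22 .197 0 0 0 0 -1'
python3 - <<'E'
from wfit import *
wfit(['small_pot','small_pot'])
d,K,E,R=look('w','small_lid','w_slheld')
p=np.array(sense()['tool_pos'])
for dx in(-.004,0,.004):
    A0=p+[dx,0,-.0285+.009]
    print(dx,proj(np.array([A0-[.066,0,0],A0-[0,.066,0],A0+[0,.066,0]]),K,E).round(1).tolist())
m=max((r['pixels'] for r in R),key=lambda m:m.sum());print(np.where(m[:,278])[0][0],[(r,np.where(m[r])[0][[0,-1]].tolist()) for r in(200,230,260)])
print(p)
E
```

```text
clock: 27.85
tool_pos: [0.394, -0.2424, 0.0278]
ee_rot: [-0.001, -0.001, 1.0, 0.0]
contact_force: [-0.6, -0.6, -0.1]
finger_gap: 0.602
finger_force: 0.0
clock: 28.43
tool_pos: [0.3954, -0.2437, 0.0298]
ee_rot: [0.001, 0.0, 1.0, -0.0]
contact_force: [-0.9, 1.8, 5.4]
finger_gap: 0.286
finger_force: 58.8
clock: 29.18
tool_pos: [0.3954, -0.2441, 0.2208]
ee_rot: [0.002, 0.0, 1.0, -0.001]
contact_force: [0.3, -0.7, -1.8]
finger_gap: 0.278
finger_force: 59.1
clock: 30.02
tool_pos: [0.6158, -0.0432, 0.2155]
ee_rot: [-0.001, -0.001, 1.0, 0.001]
contact_force: [0.2, -0.0, -1.5]
finger_gap: 0.28
finger_force: 59.1
small_pot tool [ 0.6158 -0.0432  0.2155] [(0.83, [388, 247], 1597)]
  missed, expected [332.99824301 250.96160144]
small_pot tool [ 0.6146 -0.0445  0.2156] [(0.96, [392, 249], 1737), (0.59, [416, 41], 23776)]
  missed, expected [334.15953441 252.02004915]
small_lid tool [ 0.6129 -0.0465  0.2164] [(0.88, [279, 224], 29072)]
-0.004 [[275.8, 131.3], [165.8, 245.1], [386.2, 245.1]]
0 [[275.8, 139.1], [166.6, 251.2], [385.4, 251.2]]
0.004 [[275.8, 146.7], [167.3, 257.1], [384.7, 257.1]]
138 [(200, [177, 378]), (230, [170, 386]), (260, [172, 383])]
[ 0.61283177 -0.04722682  0.21745052]
```

View pics/w_slheld.png

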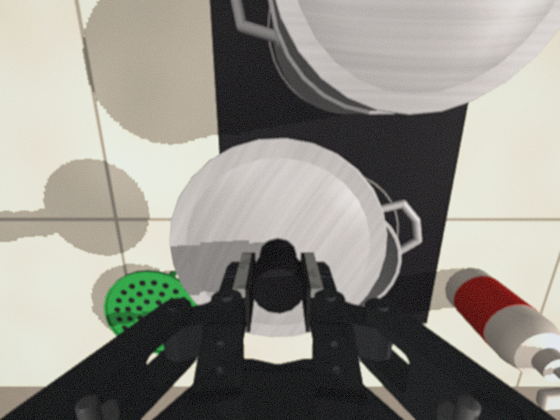

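Run:
```python
from wr import *
V=snapshot('top');s=sense();d=snapshot('wrist')
T=np.eye(4);T[:3,:3]=np.diag([-1,1,-1.]);T[:3,3]=[.4490,.0382,.3312]
Ew=np.linalg.inv(T@np.array(d['mount']))
t=np.linspace(0,2*np.pi,180)
for f,K,E in(('top0',V['mtx'],V['extrinsics']),('w_pot',d['mtx'],Ew)):
  g=cv2.GaussianBlur(cv2.imread(f'pics/{f}.png',0),(3,3),0).astype(np.float32)
  for n,c,r,z in(('small',(.688,.022),.062,.0755),('large',(.45,.033),.082,.1155)):
    best=[]
    for x in np.arange(-.015,.0151,.001):
      for y in np.arange(-.015,.0151,.001):
        P=np.c_[c[0]+x+r*np.cos(t),c[1]+y+r*np.sin(t),0*t+z]
        u=proj(P,np.array(K),np.array(E)).astype(np.float32)
        v=cv2.remap(g,u[None,:,0],u[None,:,1],cv2.INTER_LINEAR)
        best.append((float(np.clip(v,0,160).mean()),round(c[0]+x,4),round(c[1]+y,4)))
    print(f,n,sorted(best)[-4:])
```

```text
top0 small [(75.32125854492188, np.float64(0.686), np.float64(0.024)), (75.59263610839844, np.float64(0.687), np.float64(0.024)), (76.1178207397461, np.float64(0.686), np.float64(0.023)), (76.4984130859375, np.float64(0.687), np.float64(0.023))]
top0 large [(74.44196319580078, np.float64(0.449), np.float64(0.034)), (74.92404174804688, np.float64(0.449), np.float64(0.032)), (75.52005004882812, np.float64(0.45), np.float64(0.033)), (76.28082275390625, np.float64(0.449), np.float64(0.033))]
w_pot small [(153.06321716308594, np.float64(0.686), np.float64(0.026)), (153.84153747558594, np.float64(0.686), np.float64(0.025)), (153.8831024169922, np.float64(0.685), np.float64(0.026)), (154.01942443847656, np.float64(0.685), np.float64(0.025))]
w_pot large [(155.80274963378906, np.float64(0.448), np.float64(0.033)), (157.05030822753906, np.float64(0.448), np.float64(0.035)), (158.36294555664062, np.float64(0.449), np.float64(0.034)), (159.94520568847656, np.float64(0.448), np.float64(0.034))]
```

```bash
python3 -m jog '-.015 .015 0 0 0 0 -1;-.04 .038 .01 0 0 0 -1;-.06 .058 .03 0 0 0 -1;-.07 .068 .05 0 0 0 -1;-.073 .07 .07 0 0 0 -1;-.073 .07 .085 0 0 0 -1;-.073 .07 .087 0 0 0 -1;-.073 .07 .087 0 0 0 -1;-.073 .07 .087 0 0 0 -1'
python3 - <<'E'
from wr import *
import time
look('w','small_pot','w_over'); print(sense()['tool_pos'],sense()['ee_rot'])
E
```

```text
clock: 31.17
tool_pos: [0.6874, 0.0229, 0.1325]
ee_rot: [0.0, 0.001, 1.0, -0.0]
contact_force: [0.1, 0.9, -1.9]
finger_gap: 0.286
finger_force: 59.2
small_pot tool [0.6874 0.0229 0.1325] [(0.75, [361, 145], 1957)]
[0.68807704 0.02309272 0.13322333] [1.32121441e-03 5.19371940e-04 9.99998992e-01 1.42964696e-05]
```

View pics/w_over.png

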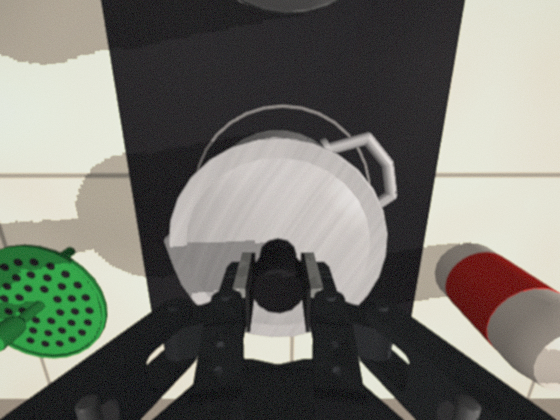

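```bash
python3 -m jog '.001 0 .008 0 0 0 -1;.001 0 .016 0 0 0 -1;.001 0 .024 0 0 0 -1;.001 0 .029 0 0 0 -1;.001 0 .031 0 0 0 -1;.001 0 .031 0 0 0 -1'
python3 -m jog '0 0 .003 0 0 0 -1;0 0 .003 0 0 0 -1;0 0 .003 0 0 0 -1'
```

```text
clock: 31.77
tool_pos: [0.6855, 0.0237, 0.0991]
ee_rot: [-0.001, 0.0, 1.0, -0.0]
contact_force: [0.5, -0.6, -1.3]
finger_gap: 0.284
finger_force: 59.2
clock: 32.02
tool_pos: [0.6866, 0.0237, 0.0979]
ee_rot: [0.0, 0.0, 1.0, 0.0]
contact_force: [-1.1, 0.4, 1.1]
finger_gap: 0.289
finger_force: 59.6
```

```bash
python3 -m jog '0 0 .001 0 0 0 -1;0 0 .001 0 0 0 -1;0 0 .001 0 0 0 -1'
python3 -m jog '0 0 0 0 0 0 .3;0 0 0 0 0 0 .3;0 0 0 0 0 0 .3;0 0 0 0 0 0 .3;0 0 -.02 0 0 0 .3;0 0 -.05 0 0 0 .3;0 0 -.08 0 0 0 .3;0 0 -.12 0 0 0 .3;0 0 -.16 0 0 0 .3;0 0 -.19 0 0 0 .3'
python3 -m jog '.0 -.04 0 0 0 0 .3;0 -.08 0 0 0 0 .3;0 -.12 0 0 0 0 .3;0 -.16 0 0 0 0 .3;0 -.2 0 0 0 0 .3;0 -.24 0 0 0 0 .3;0 -.28 0 0 0 0 .3;0 -.32 0 0 0 0 .3;0 -.34 0 0 0 0 .3;0 -.34 0 0 0 0 .3'
python3 - <<'E'
from fit import *
V={n:snapshot(n) for n in('top','side')}
for n,p0 in(('large_lid',(.4495,.033,.165)),('small_lid',(.6865,.0235,.0675))):
    for c in V:
        E,K=V[c]['extrinsics'],V[c]['mtx'];g=proj(np.array([p0]),K,E)[0]
        R=[r for r in trace(c,n) if np.hypot(*(np.array(r['at'])-g))<15]
        if not R: print(n,c,'missed');continue
        x,f=fit(n,[(clean(R[0]['pixels'],0),K,E)],p0);print(n,c,x.round(4),round(f,3))
a=V['side']['color'][60:270,140:400];cv2.imwrite('pics/final.png',cv2.resize(a,None,fx=2.8,fy=2.8,interpolation=cv2.INTER_CUBIC))
E
```

```text
clock: 32.27
tool_pos: [0.6866, 0.0237, 0.0978]
ee_rot: [0.001, 0.0, 1.0, 0.0]
contact_force: [-3.8, 0.2, 7.1]
finger_gap: 0.281
finger_force: 60.3
clock: 33.1
tool_pos: [0.6867, 0.0237, 0.2899]
ee_rot: [0.001, 0.0, 1.0, 0.0]
contact_force: [1.6, 0.5, 0.3]
finger_gap: 0.65
finger_force: 0.0
clock: 33.93
tool_pos: [0.685, -0.3219, 0.2848]
ee_rot: [-0.001, 0.003, 1.0, -0.001]
contact_force: [-0.6, 0.2, 0.6]
finger_gap: 0.649
finger_force: 0.0
large_lid top [0.4552 0.0358 0.1334] 0.249
large_lid side [0.4484 0.0434 0.1532] 0.02
small_lid top [0.6961 0.0262 0.0363] 0.035
small_lid side [0.6886 0.0319 0.0571] 0.026
```

View pics/final.png

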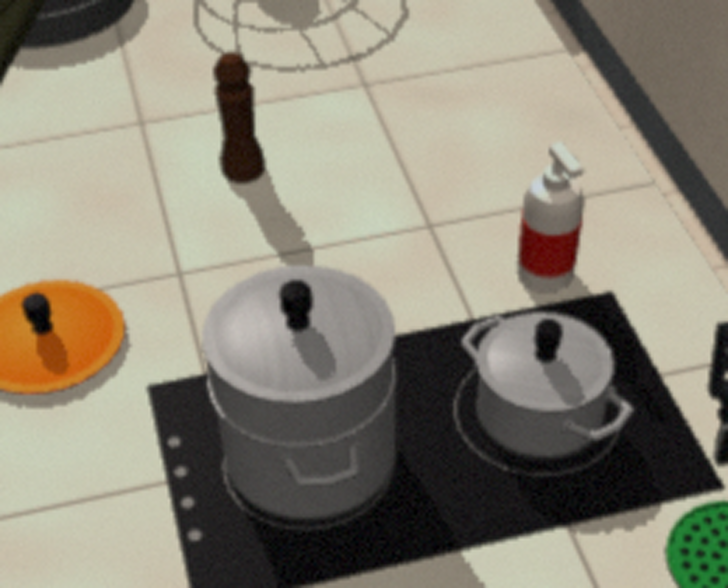

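Both lids sit level and flush on their vessels (large lid knob at about (297,300), small at (547,340)). The bottle and mill have not moved. Handing in.

```bash
python3 -m jog '0 0 0 0 0 0 .3;0 0 0 0 0 0 .3;0 0 0 0 0 0 .3'; python3 -c "
from bench import *
print(sign_off())"
```

```text
clock: 34.48
tool_pos: [0.6864, -0.3155, 0.2866]
ee_rot: [0.0, -0.0, 1.0, -0.0]
contact_force: [-0.9, 0.3, 0.3]
finger_gap: 0.652
finger_force: 0.0
the job is handed in; nothing more can be done
None
```

I put the steamer set together in the large pot (rack, insert, large lid), put the small lid on the small pot, and handed the job in at about 34.5 s; both lids looked level and seated in the last side view, but `sign_off()` returned no verdict.

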